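# Start the specimens freezing, in order

## Task

Start the specimens freezing on the cryostat's freezing rail: with closed fingertips, lightly press the red-lidded can about a centimetre down into its well, then the yellow-lidded one, then the blue-lidded one, strictly in that order. Press gently, without ramming a can against the bottom of its travel; do not pinch or lift any can, do not touch the green-lidded can, and leave the tools and other things where they are.

Things in the scene. Friction and masses are not known exactly. Their poses are not given: they have to be found in the camera images.
- rail: fixed aluminium freezing rail, 70 (x) x 340 (y) x 45 mm tall, origin at the centre of its underside, yaw within 0.4 rad. Four 38 mm wells in its top at x = 0, y = -114, -38, 38, 114 mm, a can in each. Each can stands on a copper seat 33 mm above the bench that slides down 15 mm to a hard stop. A 4 mm thick black tray with small tools lies on its robot side (x = -35 to -140 mm).
- can_red: aluminium specimen can, 34 mm diameter, 45 mm tall, about 60 g, with a flat red lid; origin at the centre of its underside, z up, lid's top 45 mm above it. Loose in one of the rail's wells (which one varies), lid 33 mm above the rail's top at first. Pushed, it sinks with its seat against a steady 5 N or so, 15 mm at most, and stays where it is left (no spring).
- can_yellow: aluminium specimen can, 34 mm diameter, 45 mm tall, about 60 g, with a flat yellow lid; origin at the centre of its underside, z up, lid's top 45 mm above it. Loose in one of the rail's wells (which one varies), lid 33 mm above the rail's top at first. Pushed, it sinks with its seat against a steady 5 N or so, 15 mm at most, and stays where it is left (no spring).
- can_blue: aluminium specimen can, 34 mm diameter, 45 mm tall, about 60 g, with a flat blue lid; origin at the centre of its underside, z up, lid's top 45 mm above it. Loose in one of the rail's wells (which one varies), lid 33 mm above the rail's top at first. Pushed, it sinks with its seat against a steady 5 N or so, 15 mm at most, and stays where it is left (no spring).
- can_green: aluminium specimen can, 34 mm diameter, 45 mm tall, about 60 g, with a flat green lid; origin at the centre of its underside, z up, lid's top 45 mm above it. Loose in one of the rail's wells (which one varies), and is to be left alone.
- brush: red-handled fine brush, 160 mm long, 9 mm thick, lying on the rail's tray; bystander. Origin under its middle, x along its length
- tweezers: steel tweezers, 110 x 9 x 8 mm, lying on the rail's tray; bystander. Origin under their centre, x along their length
- extractor: brass heat extractor weight with a knob, 32 mm diameter, 46 mm tall, on the rail's tray; bystander. Origin at the centre of its underside
- cup: small pink cup, 56 mm diameter, 50 mm tall, on the bench at the robot's left; bystander. Origin at the centre of its underside
- spray: white spray can with a blue cap, 52 mm diameter, 170 mm tall, at the left on the bench; bystander. Origin at the centre of its underside
- jar: jar with a white lid, 60 mm diameter, 75 mm tall, on the bench at the robot's right; bystander. Origin at the centre of its underside
Not all that is in view belongs to the job. Leave any orange look-alike of the can_yellow alone.

How it is judged:
By the outcome, as a careful person would: the job done as asked, in the order asked, and still so for the second after the job is handed in, with the robot touching nothing.
It also fails if it takes over 42 s, if anything falls off the work surface, if the arm or the gripper's body presses on something with over 40 N, if the wrist force passes 120 N, or if a joint passes its speed limit or range.

## Robot

A 6-joint arm with a two-finger parallel gripper is mounted at the origin on the work surface. World frame = base frame: x ahead of the robot, y to its left, z up, the work surface at z = 0. Lengths are in m, angles in rad, forces in N, time in s.
With the tool pointing down it reaches from about 0.325 to 0.9 m from the base axis. Payload 3.5 kg.
Tool frame: the origin (TCP) lies at the very end of the fingers, on their centre line; the grasp point (between the pads) lies 19 mm behind it; z points along the fingers, y is the line along which they close (so a half turn about z gives the same grasp; the last joint's range is limited). The gripper opens to 85 mm and grips with 20 to 120 N. Pads are 22 mm wide; open, the fingers measure 114 mm over their backs; the gripper's body (76 mm by 85 mm) begins 54 mm behind the grasp point. The pads swing forward as they close: fully open they stand 13 mm farther back than shut.
Start: joints at [-1.241, 0.276, -0.026, 1.268, 0, 1.467], TCP at [0.262, -0.567, 0.202] pointing down, gripper open.
Joint ranges: [-3.12, 3.12], [-0.85, 1.88], [-1.08, 1.24], [-1.95, 2.15], [-1.57, 1.53], [-3.14, 3.14]. Speed limits (rad/s): [2.57, 2.57, 3.14, 3.14, 3.14, 3.14].

## Interface

Orientations are given as a unit quaternion [w, x, y, z].
In Python, from bench import monitor, read_camera, camera_info, workorder, models gives the robot as it stands.
- The arm moves only by the tool carry_out, never from a script. Its argument "targets" is a list of rows, each a list of 7 numbers: the finger opening in cm, from 0 to 8.54, then the shift along the tool's x, y, z in cm, then the turn, a rotation vector about the tool's x, y, z in rad. In form: [[claw, tx, ty, tz, wx, wy, wz], ...]. A call has 1 to 5 rows; each row shifts and turns the commanded pose from where the row before left it, along the tool's axes as they then stand; what a row does not reach is not made up. A row lasts 1/12 s, in which the tool goes at most 41.7 mm and 7.16 degrees, less where a joint would pass 70% of its speed; a pose out of reach is approached as far as the arm can. A call with a gripper value outside its range is refused whole. The fingers move at their own pace and stop on an object; "squeeze" is the grip in N (left out, the last holds). Time passes only in rows, so rows that do not move let the fingers close. It gives the time, the measured TCP pose, the force, the opening and the grip force at its end, in the units of the state.
- monitor.sense(): the state, without advancing time (a new reading comes with each control period).
- read_camera(name): name is "scene" or "top"; returns the picture (420x560x3 uint8, blue, green, red); there is no depth.
- camera_info(name): a dict with "mtx" (3x3 intrinsics, pixels), "distortion" ([k1, k2, p1, p2, k3] as OpenCV has them; the pictures are not rectified), "view" (4x4, takes a point from world to camera coordinates). Camera axes: x right, y up, looking along -z (the intrinsics and any distortion apply to the point x, -y, -z); pixel columns grow to the right and rows downward; lengths in m; the calibration is good to about 2 mm. A picture is of the moment at which its call begins. camera_info takes no time and is no camera call.
- workorder.hand_in(): hands the job in; it is judged then, once.
Trained networks look in the newest picture that a camera, given by its name, has taken for a name from the list of things; names that differ only in an ending like _2 or _b are one class to them, and where a whole thing is asked for, a point or a joint stands for the part that bears it (a point fixed in the world has none). Each returns a list of dicts, best first, with "confidence" (0 to 1); they miss things now and then, are a little off and sometimes report something else, mostly with a low value. They report only what shows in the picture. A call takes as long as a camera call. They do not tell look-alikes from the thing itself.
- models.recognise(camera, label): "centre" ([x, y, z] in m, in world coordinates, good to about 4 mm: the middle of the surface that is visible of it).
The state is a dict: "clock": time; "joints": joint angles; "dq": joint speeds; "effort": joint torques, N m; "tool_pos": TCP position; "eef_rot": TCP orientation; "contact_force": force on the tool from outside, world axes, zero at the start; "torque": the same for the moment, N m; "width": opening from 0.0 (shut) to 1.0 (fully open); "gripper_force": force on a finger pad.
Only numpy, scipy, OpenCV 4.12 (cv2) and the standard library are available. Lean on these libraries where they do the work, as an engineer would, in place of code of your own. Each camera call takes 0.05 s, during which the arm holds its last target. There are 200 camera calls.

## Working session

There is one attempt and no reset: what is moved stays moved. The work goes in short steps, Python scripts to look and compute and a tool call to move; the robot and the scene stay as the last step left them, time stands still between calls to the robot, and variables do not carry over. Pictures are saved under pics/ and viewed, at most 10 in all, crops included, and the job is handed in when it is done.

Besides the shell and the picture viewer there is one more tool, called after "Emit:" as name(argument=value, ...) on one line, values as JSON. carry_out: Moves the arm, as the interface text tells. Its arguments: {"type":"object","properties":{"targets":{"type":"array"},"squeeze":{"type":"number"}},"required":["targets"]}

```bash
mkdir -p pics
python3 - <<'E'
from bench import monitor, read_camera, camera_info, models
import cv2
for c in ("top","scene"): cv2.imwrite(f"pics/{c}0.png",read_camera(c))
for n in ("can_red","can_yellow","can_blue","can_green","rail"):
    for c in ("top","scene"):
        print(n,c,[([round(v,3) for v in d["centre"]],round(d["confidence"],2)) for d in models.recognise(c,n)][:4])
s=monitor.sense(); print(s)
E
```

```text
can_red top [([0.477, 0.041, 0.078], 0.67), ([0.514, -0.099, 0.081], 0.21)]
can_red scene [([0.488, 0.038, 0.07], 0.63), ([0.506, -0.038, 0.072], 0.51)]
can_yellow top [([0.527, -0.17, 0.081], 0.53), ([0.579, -0.283, 0.043], 0.5)]
can_yellow scene [([0.585, -0.307, 0.04], 0.5), ([0.543, -0.189, 0.074], 0.49)]
can_blue top [([0.514, -0.102, 0.081], 0.44), ([0.493, 0.425, 0.022], 0.17)]
can_blue scene [([0.524, -0.111, 0.07], 0.56)]
can_green top [([0.454, -0.075, 0.005], 0.21)]
can_green scene [([0.504, -0.041, 0.073], 0.45)]
rail top [([0.452, -0.076, 0.002], 0.79)]
rail scene [([0.465, -0.116, 0.005], 0.58)]
{'clock': 0.6, 'joints': array([-1.24142023e+00,  2.76375429e-01, -2.63396587e-02,  1.26798460e+00,
       -1.62167103e-05,  1.46739463e+00]), 'dq': array([ 5.76052311e-04,  8.66755928e-05,  1.13896690e-05,  2.43073684e-03,
       -1.68641813e-03, -2.17870757e-03]), 'effort': array([-4.17598415e-06, -4.45170593e+01,  2.95370293e+01,  1.32618079e-03,
       -8.42244640e-05, -1.64702065e-06]), 'tool_pos': array([ 0.26211867, -0.56741986,  0.20245705]), 'eef_rot': array([ 4.89257515e-05,  9.76679134e-01,  2.14704139e-01, -2.60876003e-06]), 'contact_force': array([ 0.30723043, -1.12722829, -0.11828682]), 'torque': array([ 0.01491071, -0.03533227, -0.00208709]), 'gripper_force': 0.0, 'width': 0.9991367475927054}
```

View pics/top0.png

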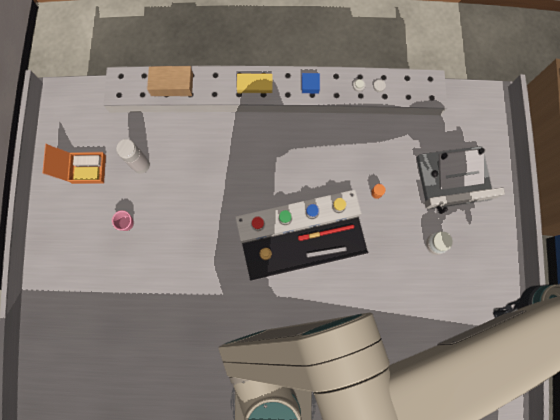

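View pics/scene0.png

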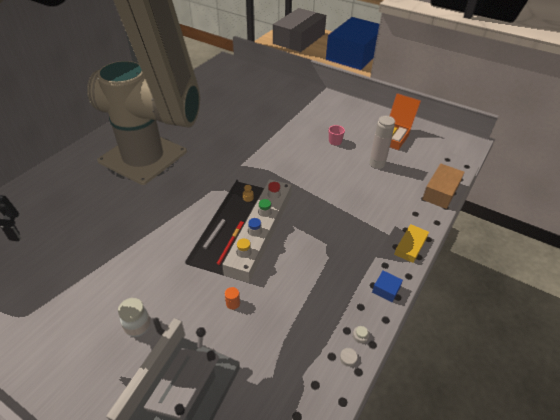

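The top view shows red at (258,223), green (285,216), blue (312,211) and yellow (340,205) on the rail. The orange look-alike is at (378,191), off the rail. Next I segment the lids and fit the row of wells.

```bash
cat > h.py <<'E'
from bench import monitor, read_camera, camera_info, models
import cv2, numpy as np
from scipy.optimize import least_squares
from scipy.spatial.transform import Rotation as R
def ray(c,px):
    i=camera_info(c); V=np.array(i["view"])
    p=cv2.undistortPoints(np.array([[px]],float),np.array(i["mtx"]),np.array(i["distortion"]))[0,0]
    return -V[:3,:3].T@V[:3,3], V[:3,:3].T@np.array([p[0],-p[1],-1])
def onplane(c,px,z):
    o,d=ray(c,px); return o+d*(z-o[2])/d[2]
def proj(c,X):
    i=camera_info(c); V=np.array(i["view"]); F=np.diag([1,-1,-1.])
    M=F@V[:3,:3]; t=F@V[:3,3]
    return cv2.projectPoints(np.array([X],float),cv2.Rodrigues(M)[0],t,np.array(i["mtx"]),np.array(i["distortion"]))[0][0,0]
HUE=dict(red=(-6,6),green=(50,80),blue=(100,125),yellow=(18,32))
def lid(c,img,col,guess,r=11):
    u=proj(c,guess); h=cv2.cvtColor(img,cv2.COLOR_BGR2HSV).astype(int)
    H=(h[...,0]+90)%180-90 if col=="red" else h[...,0]
    a,b=HUE[col]; m=(H>=a)&(H<=b)&(h[...,1]>110)&(h[...,2]>50)
    yy,xx=np.mgrid[:m.shape[0],:m.shape[1]]; m&=np.hypot(xx-u[0],yy-u[1])<r
    n,l,s,cen=cv2.connectedComponentsWithStats(m.astype(np.uint8))
    if n<2: return None,0
    k=1+s[1:,4].argmax(); return cen[k],s[k,4]
E
python3 - <<'E'
from h import *
G=dict(red=(.482,.041,.078),green=(.500,-.035,.078),blue=(.516,-.104,.078),yellow=(.534,-.18,.078))
for c in ("top","scene"):
    img=read_camera(c); P=[]
    for k,g in G.items():
        px,n=lid(c,img,k,g); 
        if px is None: print(c,k,None); continue
        P.append(onplane(c,px,.078)); print(c,k,px.round(1),n,P[-1].round(4))
    P=np.array(P)
    if len(P)==4:
        off=np.array([114,38,-38,-114])/1000
        f=least_squares(lambda q:np.r_[P[:,0]-(q[0]-np.sin(q[2])*off),P[:,1]-(q[1]+np.cos(q[2])*off)],[.5,-.07,.2],loss="soft_l1",f_scale=.003)
        q=f.x; print(q.round(4)); print(np.c_[q[0]-np.sin(q[2])*off,q[1]+np.cos(q[2])*off].round(4), np.abs(f.fun).max())
    x=[int(v) for v in proj(c,(.51,-.09,.06))]
    cv2.imwrite(f"pics/{c}1.png",cv2.resize(img[x[1]-60:x[1]+60,x[0]-80:x[0]+80],None,fx=5,fy=5))
E
```

```text
top red [257.4 222.5] 117 [0.4809 0.0442 0.078 ]
top green [284.8 216.1] 101 [ 0.4989 -0.029   0.078 ]
top blue [312.1 209.9] 108 [ 0.5165 -0.1022  0.078 ]
top yellow [339.2 203.8] 117 [ 0.5339 -0.1758  0.078 ]
[ 0.5076 -0.0657  0.2363]
[[ 0.4809  0.0451]
 [ 0.4987 -0.0288]
 [ 0.5165 -0.1027]
 [ 0.5343 -0.1765]] 0.000940216399641404
scene red [273.9 186.5] 98 [0.4861 0.0388 0.078 ]
scene green [264.4 203.7] 95 [ 0.5022 -0.0335  0.078 ]
scene blue [254.2 223.2] 104 [ 0.5202 -0.1079  0.078 ]
scene yellow [243.1 244.2] 139 [ 0.5378 -0.1814  0.078 ]
[ 0.5116 -0.071   0.2312]
[[ 0.4855  0.04  ]
 [ 0.5029 -0.034 ]
 [ 0.5203 -0.108 ]
 [ 0.5377 -0.1819]] 0.0011859214067348467
```

View pics/scene1.png

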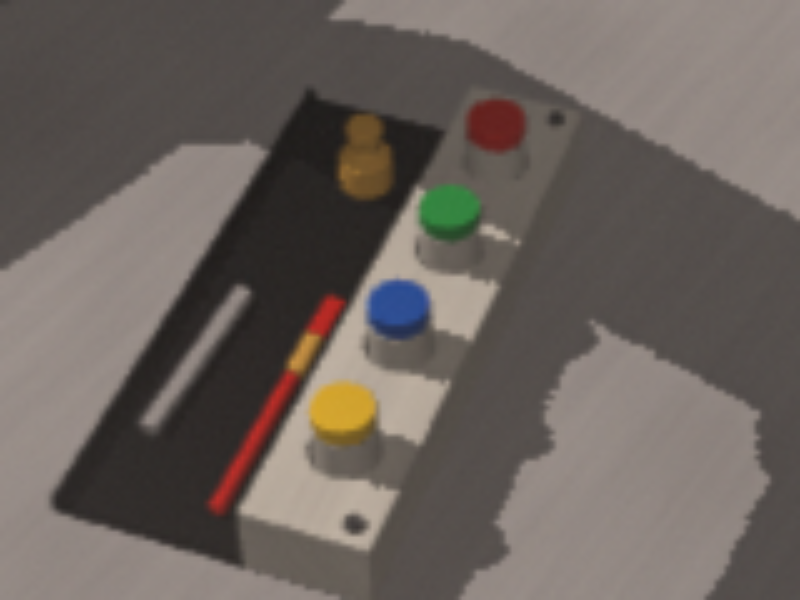

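The crop confirms the order along the rail: red (495,125), green (450,210), blue (398,308), yellow (343,412). The two cameras agree to about 5 mm. I'll close the fingers and head for red at travel height.

Emit:
carry_out(targets=[[0, 2.6, -2.7, 0, 0, 0, 0], [0, 2.6, -2.7, 0, 0, 0, 0], [0, 2.6, -2.7, 0, 0, 0, 0], [0, 2.6, -2.7, 0, 0, 0, 0], [0, 2.6, -2.7, 0, 0, 0, 0]], squeeze=20)

```text
clock: 1.12
tool_pos: [0.3237, -0.3888, 0.2025]
eef_rot: [0.0, 0.977, 0.214, 0.0]
contact_force: [1.2, 0.4, 0.4]
width: 0.3
gripper_force: 0.0
```

Emit:
carry_out(targets=[[0, 2.6, -2.7, 0, 0, 0, 0], [0, 2.6, -2.7, 0, 0, 0, 0], [0, 2.6, -2.7, 0, 0, 0, 0], [0, 2.6, -2.7, 0, 0, 0, 0], [0, 2.6, -2.7, 0, 0, 0, 0]])

```text
clock: 1.53
tool_pos: [0.3852, -0.2116, 0.2028]
eef_rot: [0.0, 0.977, 0.214, 0.0]
contact_force: [-0.0, -0.4, -0.4]
width: -0.002
gripper_force: 0.0
```

Emit:
carry_out(targets=[[0, 2.6, -2.7, 0, 0, 0, 0], [0, 2.6, -2.7, 0, 0, 0, 0], [0, 2.6, -2.7, 0, 0, 0, 0], [0, 2.6, -2.7, 0, 0, 0, 0], [0, 2.6, -2.7, 0, 0, 0, 0]])

```text
clock: 1.95
tool_pos: [0.4467, -0.0343, 0.2028]
eef_rot: [0.0, 0.977, 0.215, 0.001]
contact_force: [0.4, -0.9, 0.3]
width: 0.002
gripper_force: 0.0
```

```bash
cat >> h.py <<'E'
T=dict(red=(.4825,.0435),yellow=(.5355,-.178),blue=(.5175,-.1045))
def go(col):
    s=monitor.sense(); q=np.roll(s["eef_rot"],-1); d=np.r_[T[col],.078]-s["tool_pos"]
    print(round(s["clock"],2),s["tool_pos"].round(4),s["contact_force"].round(1),s["width"].round(2),s["joints"].round(2),"tool shift cm",(R.from_quat(q).inv().apply(d)*100).round(2))
E
python3 -c "from h import *; go('red')"
```

```text
Traceback (most recent call last):
  File "h.py", line 27, in go
    print(round(s["clock"],2),s["tool_pos"].round(4),s["contact_force"].round(1),s["width"].round(2),s["joints"].round(2),"tool shift cm",(R.from_quat(q).inv().apply(d)*100).round(2))
                                                                                 ^^^^^^^^^^^^^^^^
AttributeError: 'float' object has no attribute 'round'
```

Emit:
carry_out(targets=[[0, 2.4, -2.1, 0, 0, 0, 0], [0, 2.4, -2.1, 3, 0, 0, 0], [0, 1.2, -1.0, 3, 0, 0, 0], [0, 0, 0, 2, 0, 0, 0], [0, 0, 0, 0, 0, 0, 0]])

```text
clock: 2.37
tool_pos: [0.4745, 0.0361, 0.1196]
eef_rot: [-0.001, 0.976, 0.216, -0.004]
contact_force: [-0.4, 0.4, -0.8]
width: 0.002
gripper_force: 0.0
```

```bash
sed -i 's/s\["width"\].round(2)/s["width"]/' h.py; python3 -c "
from h import *; go('red')
for c in ('scene','top'):
    img=read_camera(c); x=[int(v) for v in proj(c,(.4825,.0435,.08))]
    cv2.imwrite(f'pics/{c}2.png',cv2.resize(img[x[1]-40:x[1]+40,x[0]-50:x[0]+50],None,fx=6,fy=6))"
```

```text
2.37 [0.4745 0.0361 0.1196] [-0.4  0.4 -0.8] 0.002343981874459369 [-0.06  0.08 -0.45  1.05 -0.    2.65] tool shift cm [ 1.07 -0.31  4.15]
```

View pics/scene2.png

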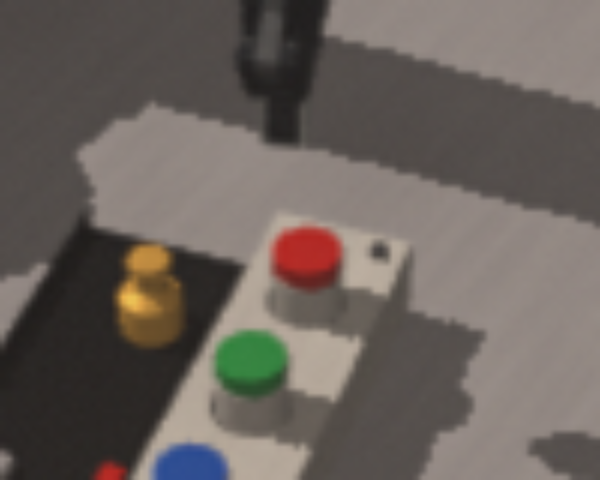

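The fingertips at (282,140) hang above and slightly left of the red lid at (307,255), which matches the remaining shift. I'll correct and come closer.

Emit:
carry_out(targets=[[0, 1.0, -0.3, 1, 0, 0, 0], [0, 0, 0, 1.2, 0, 0, 0], [0, 0, 0, 0, 0, 0, 0], [0, 0, 0, 0, 0, 0, 0]])

```text
clock: 2.8
tool_pos: [0.4868, 0.0415, 0.1025]
eef_rot: [0.0, 0.977, 0.214, 0.0]
contact_force: [0.8, 0.4, -1.2]
width: -0.006
gripper_force: 0.0
```

```bash
python3 -c "
from h import *; go('red')
o=[]
for c in ('scene','top'):
    img=read_camera(c); x=[int(v) for v in proj(c,(.4825,.0435,.08))]
    o.append(cv2.resize(img[x[1]-35:x[1]+35,x[0]-28:x[0]+28],None,fx=7,fy=7))
cv2.imwrite('pics/c3.png',np.hstack(o))"
```

```text
2.8 [0.4868 0.0415 0.1025] [ 0.8  0.4 -1.2] -0.005674027361536871 [-0.05  0.11 -0.45  1.01  0.    2.66] tool shift cm [-0.31 -0.37  2.45]
```

View pics/c3.png

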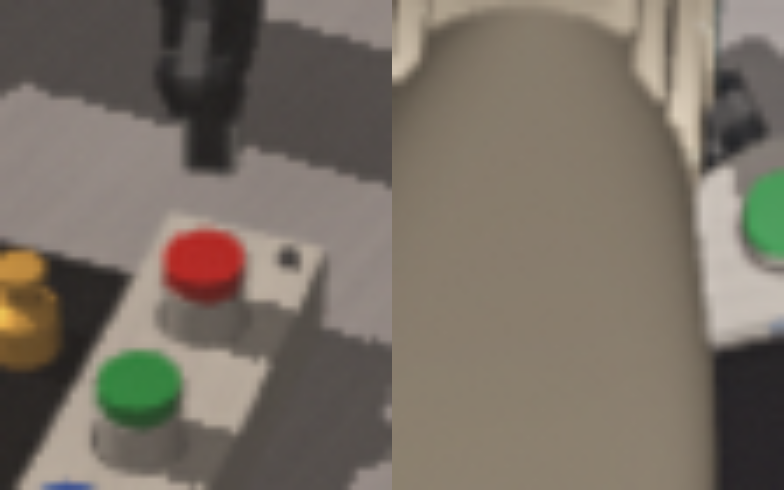

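Left half, scene view: the tip at (210,168) is above the red lid (203,258). The top view is blocked by the arm. I'll make a small correction and descend to just above the lid.

Emit:
carry_out(targets=[[0, -0.3, -0.35, 0.6, 0, 0, 0], [0, 0, 0, 0.6, 0, 0, 0], [0, 0, 0, 0, 0, 0, 0], [0, 0, 0, 0, 0, 0, 0]])

```text
clock: 3.23
tool_pos: [0.4812, 0.0437, 0.0893]
eef_rot: [-0.0, 0.977, 0.215, -0.001]
contact_force: [0.3, 0.9, 0.0]
width: 0.001
gripper_force: 0.0
```

```bash
python3 -c "
from h import *; go('red')
c='scene'
img=read_camera(c); x=[int(v) for v in proj(c,(.4825,.0435,.08))]
p=proj(c,monitor.sense()['tool_pos']); print((p-np.array([x[0]-30,x[1]-35]))*8,(proj(c,(.4825,.0435,.078))-np.array([x[0]-30,x[1]-35]))*8)
cv2.imwrite('pics/c4.png',cv2.resize(img[x[1]-35:x[1]+35,x[0]-30:x[0]+30],None,fx=8,fy=8))"
```

```text
3.23 [0.4812 0.0437 0.0893] [0.3 0.9 0. ] 0.0006211190162490475 [-0.04  0.12 -0.47  0.98 -0.    2.67] tool shift cm [0.11 0.07 1.13]
[244.11195675 262.5447161 ] [245.69573472 288.40999334]
```

View pics/c4.png

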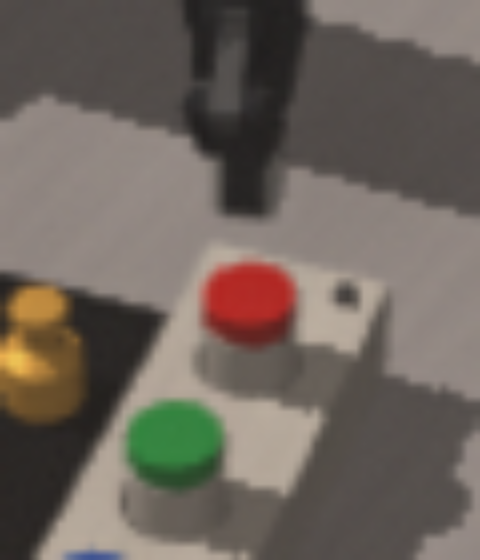

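The dark tip ends at (246,212), but the reported TCP projects to (244,262). So the visible tip is about 6 px (~2 cm) higher than reported, with good lateral alignment. I'll go down slowly, watching force.

Emit:
carry_out(targets=[[0, 0.1, 0.0, 0.4, 0, 0, 0], [0, 0, 0, 0.4, 0, 0, 0], [0, 0, 0, 0.2, 0, 0, 0], [0, 0, 0, 0, 0, 0, 0]])

```text
clock: 3.62
tool_pos: [0.4822, 0.0441, 0.0791]
eef_rot: [-0.0, 0.977, 0.215, -0.001]
contact_force: [-0.1, -0.3, -0.0]
width: -0.0
gripper_force: 0.0
```

```bash
python3 -c "
from h import *; go('red')
c='scene'
img=read_camera(c); x=[int(v) for v in proj(c,(.4825,.0435,.08))]
o=np.array([x[0]-30,x[1]-35])
for dz in (0,.019): print((proj(c,monitor.sense()['tool_pos']+[0,0,dz])-o)*8)
cv2.imwrite('pics/c5.png',cv2.resize(img[x[1]-35:x[1]+35,x[0]-30:x[0]+30],None,fx=8,fy=8))"
```

```text
3.62 [0.4822 0.0441 0.0791] [-0.1 -0.3 -0. ] -0.00017408563056025233 [-0.04  0.13 -0.48  0.96 -0.    2.67] tool shift cm [-0.    0.07  0.11]
[246.50792859 284.50672918]
[246.91931393 243.92564883]
```

View pics/c5.png

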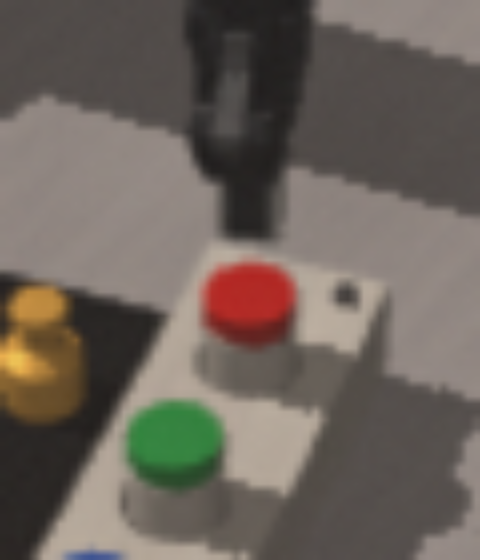

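No contact yet. The tip ends at (246,238), still above the lid (249,297), so it is a steady ~2 cm above where it's reported. I'll go 1 cm further.

Emit:
carry_out(targets=[[0, 0, 0, 0.4, 0, 0, 0], [0, 0, 0, 0.3, 0, 0, 0], [0, 0, 0, 0.3, 0, 0, 0], [0, 0, 0, 0, 0, 0, 0], [0, 0, 0, 0, 0, 0, 0]])

```text
clock: 4.08
tool_pos: [0.4825, 0.0441, 0.0695]
eef_rot: [-0.0, 0.977, 0.215, -0.0]
contact_force: [0.5, -0.1, 0.3]
width: -0.001
gripper_force: 0.0
```

```bash
python3 -c "
from h import *; go('red')
c='scene'
img=read_camera(c); x=[int(v) for v in proj(c,(.4825,.0435,.08))]
o=np.array([x[0]-30,x[1]-35])
i=camera_info(c);V=np.array(i['view']);print('cam',(-V[:3,:3].T@V[:3,3]).round(2))
print((proj(c,monitor.sense()['tool_pos']+[0,0,0])-o)*8)
cv2.imwrite('pics/c6.png',cv2.resize(img[x[1]-35:x[1]+35,x[0]-30:x[0]+30],None,fx=8,fy=8))"
```

```text
4.08 [0.4825 0.0441 0.0695] [ 0.5 -0.1  0.3] -0.0006847546730851444 [-0.04  0.14 -0.49  0.93 -0.    2.67] tool shift cm [-0.03  0.05 -0.85]
cam [ 0.98 -0.74  0.92]
[247.11740829 305.09775961]
```

View pics/c6.png

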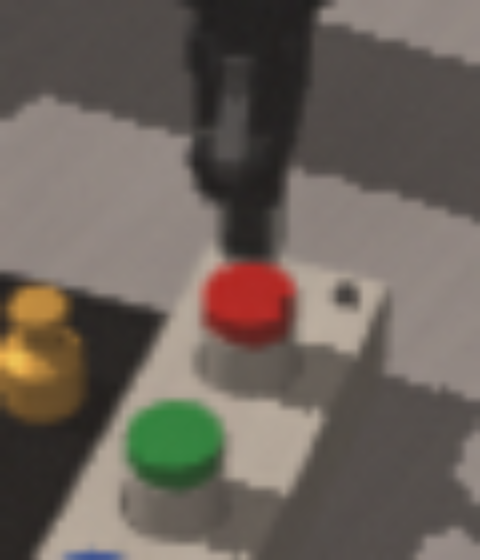

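The tip ends at (248,260) and its shadow now clips the lid's right rim at (287,298). That shadow means the fingers really are above the lid, just ~2 cm higher than the reported TCP. I'll keep creeping down on force.

Emit:
carry_out(targets=[[0, 0, 0, 0.3, 0, 0, 0], [0, 0, 0, 0.3, 0, 0, 0], [0, 0, 0, 0, 0, 0, 0], [0, 0, 0, 0, 0, 0, 0]])

```text
clock: 4.47
tool_pos: [0.4825, 0.0441, 0.0636]
eef_rot: [-0.0, 0.977, 0.215, -0.0]
contact_force: [-0.1, -0.4, -0.2]
width: 0.002
gripper_force: 0.0
```

```bash
python3 -c "
from h import *; go('red')
c='scene'
img=read_camera(c); x=[int(v) for v in proj(c,(.4825,.0435,.08))]
cv2.imwrite('pics/c7.png',cv2.resize(img[x[1]-35:x[1]+35,x[0]-30:x[0]+30],None,fx=8,fy=8))"
```

```text
4.47 [0.4825 0.0441 0.0636] [-0.1 -0.4 -0.2] 0.0016336476115923256 [-0.04  0.15 -0.5   0.92  0.    2.67] tool shift cm [-0.03  0.05 -1.44]
```

View pics/c7.png

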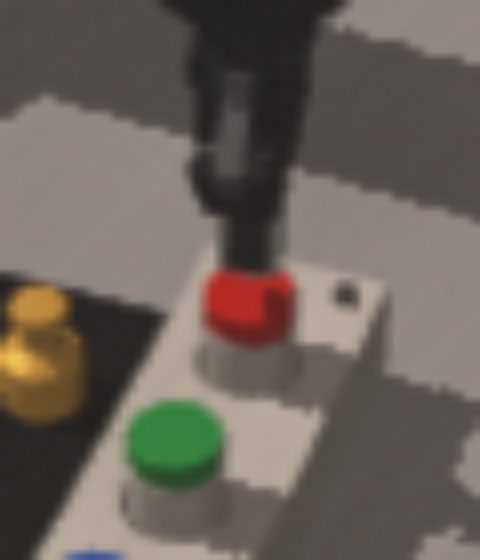

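The fingers now cover the rear of the red lid (bottom edge (248,272)), with their shadow on the lid's right half at (280,300). So they are over the can. I continue in 3 mm steps until force shows.

Emit:
carry_out(targets=[[0, 0, 0, 0.15, 0, 0, 0], [0, 0, 0, 0.15, 0, 0, 0], [0, 0, 0, 0, 0, 0, 0]])

```text
clock: 4.77
tool_pos: [0.4827, 0.0441, 0.0606]
eef_rot: [-0.0, 0.977, 0.215, -0.0]
contact_force: [-0.4, 0.4, 1.0]
width: 0.0
gripper_force: 0.0
```

Emit:
carry_out(targets=[[0, 0, 0, 0.15, 0, 0, 0], [0, 0, 0, 0.15, 0, 0, 0], [0, 0, 0, 0, 0, 0, 0]])

```text
clock: 5.02
tool_pos: [0.4826, 0.0441, 0.0576]
eef_rot: [-0.0, 0.977, 0.215, -0.0]
contact_force: [0.6, 0.9, -0.1]
width: 0.001
gripper_force: 0.0
```

Emit:
carry_out(targets=[[0, 0, 0, 0.15, 0, 0, 0], [0, 0, 0, 0.15, 0, 0, 0], [0, 0, 0, 0, 0, 0, 0]])

```text
clock: 5.27
tool_pos: [0.4826, 0.0441, 0.0545]
eef_rot: [-0.0, 0.977, 0.215, -0.0]
contact_force: [-0.2, 0.1, -0.1]
width: -0.001
gripper_force: 0.0
```

```bash
python3 -c "
from h import *; go('red')
c='scene'
img=read_camera(c); x=[int(v) for v in proj(c,(.4825,.0435,.08))]
h=cv2.cvtColor(img,cv2.COLOR_BGR2HSV)
for y in range(x[1]-10,x[1]+14): print(y-x[1]+35,*[('R' if (v[1]>110 and (v[0]<8 or v[0]>172)) else '#' if v[2]<75 else '.') for v in h[y,x[0]-12:x[0]+14]],sep='')"
```

```text
5.27 [0.4826 0.0441 0.0545] [-0.2  0.1 -0.1] -0.0005486959685180626 [-0.04  0.16 -0.51  0.9   0.    2.67] tool shift cm [-0.03  0.05 -2.35]
25......############........
26......###########.........
27.......##########.........
28.......##########.........
29.........########.........
30..........#######.........
31..........######..........
32..........######..........
33..........######..........
34........R.######.R........
35........RR######.R........
36.......RRRRR.##..RR......#
37.......RRRRRRRRRRRR......#
38.......RRRRRRRRRRRR.......
39##......RRRRRRRRRR........
40##......RRRRRRRRRR........
41##.......RRRRRRRRR........
42#.........RRRRRRR.........
43..........................
44..........................
45..........................
46..........................
47..........................
48..........................
```

Emit:
carry_out(targets=[[0, 0, 0, 0.15, 0, 0, 0], [0, 0, 0, 0.15, 0, 0, 0], [0, 0, 0, 0, 0, 0, 0]])

```text
clock: 5.57
tool_pos: [0.4826, 0.0441, 0.0515]
eef_rot: [-0.0, 0.977, 0.215, -0.0]
contact_force: [-0.3, 0.1, -0.6]
width: 0.004
gripper_force: 0.0
```

Emit:
carry_out(targets=[[0, 0, 0, 0.1, 0, 0, 0], [0, 0, 0, 0.1, 0, 0, 0], [0, 0, 0, 0, 0, 0, 0]])

```text
clock: 5.82
tool_pos: [0.4827, 0.0441, 0.0496]
eef_rot: [-0.0, 0.977, 0.215, -0.0]
contact_force: [0.3, 0.4, 1.0]
width: 0.002
gripper_force: 0.0
```

Emit:
carry_out(targets=[[0, 0, 0, 0.1, 0, 0, 0], [0, 0, 0, 0.1, 0, 0, 0], [0, 0, 0, 0, 0, 0, 0]])

```text
clock: 6.07
tool_pos: [0.483, 0.0441, 0.0481]
eef_rot: [0.0, 0.977, 0.215, 0.0]
contact_force: [-0.3, 0.5, 3.1]
width: 0.003
gripper_force: 1.3
```

Emit:
carry_out(targets=[[0, 0, 0, 0.1, 0, 0, 0], [0, 0, 0, 0.1, 0, 0, 0], [0, 0, 0, 0, 0, 0, 0]])

```text
clock: 6.32
tool_pos: [0.483, 0.0441, 0.0459]
eef_rot: [0.0, 0.977, 0.215, 0.0]
contact_force: [-1.4, 0.2, 2.9]
width: 0.003
gripper_force: 1.6
```

```bash
cat >> h.py <<'E'
def look(col):
    c='scene'; go(col); X=(*T[col],.08)
    img=read_camera(c); x=[int(v) for v in proj(c,X)]; h=cv2.cvtColor(img,cv2.COLOR_BGR2HSV)
    a,b=HUE[col]
    for y in range(x[1]-8,x[1]+14): print(y-x[1]+35,*[('R' if v[1]>110 and v[2]>50 and (a<=v[0]<=b or a<=int(v[0])-180) else '#' if v[2]<75 else '.') for v in h[y,x[0]-12:x[0]+14]],sep='')
E
python3 -c "from h import *; look('red')"
```

```text
6.32 [0.483  0.0441 0.0459] [-1.4  0.2  2.9] 0.003273038988071394 [-0.04  0.17 -0.52  0.88  0.    2.67] tool shift cm [-0.07  0.03 -3.21]
27......############........
28......############........
29.......###########........
30.......##########.........
31........#########.........
32..........#######.........
33..........######..........
34..........######..........
35........RR######..........
36........RR######.........#
37.......RRR######.RR......#
38.......RRR.#####.RR.......
39##.....RRRRRRRRRRRR.......
40##......RRRRRRRRRR........
41#.......RRRRRRRRRR........
42#........RRRRRRRRR........
43..........RRRRRR..........
44..........................
45..........................
46..........................
47..........................
48..........................
```

Contact came at reported z ≈ 0.0487 (steady ~3 N), and the lid is now sinking with the fingers. I'll press to about 1 cm.

Emit:
carry_out(targets=[[0, 0, 0, 0.1, 0, 0, 0], [0, 0, 0, 0.1, 0, 0, 0], [0, 0, 0, 0.1, 0, 0, 0], [0, 0, 0, 0.1, 0, 0, 0], [0, 0, 0, 0, 0, 0, 0]])

```text
clock: 6.78
tool_pos: [0.483, 0.0441, 0.0417]
eef_rot: [0.0, 0.977, 0.215, 0.0]
contact_force: [-0.2, 0.4, 2.0]
width: -0.002
gripper_force: 1.2
```

Emit:
carry_out(targets=[[0, 0, 0, 0.1, 0, 0, 0], [0, 0, 0, 0.1, 0, 0, 0], [0, 0, 0, 0.1, 0, 0, 0], [0, 0, 0, 0, 0, 0, 0]])

```text
clock: 7.12
tool_pos: [0.483, 0.0441, 0.0387]
eef_rot: [0.0, 0.977, 0.215, 0.0]
contact_force: [-0.5, 0.7, 2.7]
width: 0.004
gripper_force: 1.2
```

```bash
python3 -c "from h import *; look('red')"
```

```text
7.12 [0.483  0.0441 0.0387] [-0.5  0.7  2.7] 0.003823422338969995 [-0.04  0.18 -0.53  0.86  0.    2.67] tool shift cm [-0.07  0.03 -3.93]
27......###...######........
28......###...######........
29......############........
30......############........
31.......##########.........
32.......##########.........
33........#########.........
34..........#######.........
35..........######..........
36..........######.........#
37........RR######.........#
38........RR######.R........
39##.....RRR######.RR.......
40##.....RRRR#####.RR.......
41##.....RRRRRRRRRRR........
42#.......RRRRRRRRRR........
43#.......RRRRRRRRRR........
44.........RRRRRRRRR........
45..........RRRRRR..........
46..........................
47..........................
48..........................
```

Red's lid dropped 3 px (about 10 mm) with steady light force. Lift off, then cross to yellow above the lids.

Emit:
carry_out(targets=[[0, 0, 0, -0.5, 0, 0, 0], [0, 0, 0, -1, 0, 0, 0], [0, 0, 0, -1.5, 0, 0, 0], [0, 0, 0, -2, 0, 0, 0], [0, 0, 0, 0, 0, 0, 0]])

```text
clock: 7.58
tool_pos: [0.4859, 0.044, 0.0928]
eef_rot: [0.001, 0.977, 0.215, 0.003]
contact_force: [1.8, 0.4, 0.1]
width: -0.006
gripper_force: 0.0
```

Emit:
carry_out(targets=[[0, -0.75, 3.75, 0, 0, 0, 0], [0, -0.75, 3.75, 0, 0, 0, 0], [0, -0.75, 3.75, 0, 0, 0, 0], [0, -0.75, 3.75, 0, 0, 0, 0], [0, -0.75, 3.75, 0, 0, 0, 0]])

```text
clock: 8.0
tool_pos: [0.5274, -0.1434, 0.089]
eef_rot: [-0.0, 0.977, 0.215, 0.0]
contact_force: [0.9, -0.3, -1.0]
width: -0.002
gripper_force: 0.0
```

Emit:
carry_out(targets=[[0, -0.8, 3.8, 0, 0, 0, 0], [0, 0, 0, 0, 0, 0, 0], [0, 0, 0, 0, 0, 0, 0]])

```text
clock: 8.25
tool_pos: [0.5365, -0.1816, 0.0889]
eef_rot: [-0.0, 0.977, 0.213, 0.0]
contact_force: [-0.3, 0.7, 0.4]
width: -0.002
gripper_force: 0.0
```

```bash
sed -i 's/^T=.*/T=dict(red=(.4825,.0435),yellow=(.5365,-.180),blue=(.519,-.1065))/' h.py; python3 -c "
from h import *; look('red'); look('yellow')"
```

```text
8.25 [ 0.5365 -0.1816  0.0889] [-0.3  0.7  0.4] -0.0021585023469659266 [-0.44  0.26 -0.3   1.01  0.    2.27] tool shift cm [  4.47 -22.72   1.09]
27..........................
28..........................
29..........................
30..........................
31..........................
32..........................
33..........................
34..........................
35............R.............
36.........RRRRRRRR........#
37........RRRRRRRRRR.......#
38........RRRRRRRRRRR.......
39##.....RRRRRRRRRRRR.......
40##.....RRRRRRRRRRRR.......
41##.....RRRRRRRRRRRR.......
42#.......RRRRRRRRRR........
43#.......RRRRRRRRRR........
44.........RRRRRRRRR........
45..........RRRRRR..........
46..........................
47..........................
48..........................
8.3 [ 0.5357 -0.18    0.0886] [-0.1  0.6 -1. ] -0.001061486768409679 [-0.44  0.26 -0.3   1.01  0.    2.27] tool shift cm [0.08 0.04 1.06]
27##.RRR.#..................
28#.....#...................
29#.........................
30.....#......RRR...........
31....#....RRRRRRRRR........
32....#...RRRRRRRRRRR.......
33...#....RRRRRRRRRRRR......
34..##...RRRRRRRRRRRRR......
35..#....RRRRRRRRRRRRR......
36.##....RRRRRRRRRRRRR......
37.#.....RRRRRRRRRRRRR......
38#......RRRRRRRRRRRRR......
39#.......RRRRRRRRRRRR......
40#.......RRRRRRRRRRR.......
41.........RRRRRRRRR........
42..........RRRRRRR.........
43..........................
44..........................
45..........................
46..........................
47..........................
48..........................
```

Red stayed down. I'll descend over yellow to ~6 mm above expected contact.

Emit:
carry_out(targets=[[0, 0.05, 0, 1.2, 0, 0, 0], [0, 0, 0, 1.2, 0, 0, 0], [0, 0, 0, 0.9, 0, 0, 0], [0, 0, 0, 0, 0, 0, 0], [0, 0, 0, 0, 0, 0, 0]])

```text
clock: 8.77
tool_pos: [0.5352, -0.1782, 0.0543]
eef_rot: [-0.001, 0.977, 0.215, -0.001]
contact_force: [0.6, -0.5, -0.2]
width: -0.003
gripper_force: 0.0
```

```bash
python3 -c "
from h import *; look('yellow')"
```

```text
8.77 [ 0.5352 -0.1782  0.0543] [ 0.6 -0.5 -0.2] -0.0033172021251607186 [-0.44  0.29 -0.34  0.94  0.    2.27] tool shift cm [ 0.04  0.21 -2.37]
27#####....########.........
28#################.........
29##.##############.........
30....###.#########.........
31....##...#######..........
32....#....#######..R.......
33...##...R#######..R.......
34..##...RR#######..RR......
35..#....RRRR#####..RR......
36.##....RRRRRRR..RRRR......
37.#.....RRRRRRRRRRRRR......
38##.....RRRRRRRRRRRRR......
39#.......RRRRRRRRRRRR......
40........RRRRRRRRRRR.......
41.........RRRRRRRRR........
42..........RRRRRRR.........
43..........................
44..........................
45..........................
46..........................
47..........................
48..........................
```

Emit:
carry_out(targets=[[0, 0.05, 0.2, 0.15, 0, 0, 0], [0, 0, 0, 0.15, 0, 0, 0], [0, 0, 0, 0.1, 0, 0, 0], [0, 0, 0, 0, 0, 0, 0]])

```text
clock: 9.15
tool_pos: [0.538, -0.1813, 0.052]
eef_rot: [0.0, 0.977, 0.215, 0.0]
contact_force: [-0.5, -0.8, 0.0]
width: 0.001
gripper_force: 0.0
```

Emit:
carry_out(targets=[[0, 0, 0, 0.1, 0, 0, 0], [0, 0, 0, 0.1, 0, 0, 0], [0, 0, 0, 0, 0, 0, 0]])

```text
clock: 9.4
tool_pos: [0.5377, -0.1811, 0.0497]
eef_rot: [-0.0, 0.977, 0.215, -0.0]
contact_force: [-0.1, -0.1, -0.2]
width: -0.002
gripper_force: 0.0
```

Emit:
carry_out(targets=[[0, 0, 0, 0.1, 0, 0, 0], [0, 0, 0, 0.1, 0, 0, 0], [0, 0, 0, 0, 0, 0, 0]])

```text
clock: 9.65
tool_pos: [0.538, -0.1812, 0.0482]
eef_rot: [0.0, 0.977, 0.215, 0.0]
contact_force: [-0.4, -0.1, 2.4]
width: 0.001
gripper_force: 1.4
```

```bash
python3 -c "
from h import *; look('yellow')"
```

```text
9.65 [ 0.538  -0.1812  0.0482] [-0.4 -0.1  2.4] 0.0009700210760927904 [-0.44  0.3  -0.34  0.93 -0.    2.27] tool shift cm [-0.09 -0.17 -2.98]
27###.##...#########........
28#####....#########........
29#####....#########........
30#.###....#########........
31..###############.........
32..###############.........
33...##...R########.R.......
34..##...RR.######..RR......
35..#....RR.######..RR......
36.##....RR.######..RR......
37.#.....RR.######..RR......
38#......RRRR#####..RR......
39#......RRRRRRRR.RRRR......
40#.......RRRRRRRRRRRR......
41.........RRRRRRRRRR.......
42..........RRRRRRR.........
43.............RR...........
44..........................
45..........................
46..........................
47..........................
48..........................
```

Contact at the same height (~0.0487). I'll press on to 0.0387.

Emit:
carry_out(targets=[[0, 0, 0, 0.1, 0, 0, 0], [0, 0, 0, 0.1, 0, 0, 0], [0, 0, 0, 0.1, 0, 0, 0], [0, 0, 0, 0.1, 0, 0, 0], [0, 0, 0, 0, 0, 0, 0]])

```text
clock: 10.12
tool_pos: [0.538, -0.1812, 0.0437]
eef_rot: [0.0, 0.977, 0.215, 0.0]
contact_force: [0.1, -0.2, 2.7]
width: 0.001
gripper_force: 1.5
```

Emit:
carry_out(targets=[[0, 0, 0, 0.1, 0, 0, 0], [0, 0, 0, 0.1, 0, 0, 0], [0, 0, 0, 0.1, 0, 0, 0], [0, 0, 0, 0.15, 0, 0, 0], [0, 0, 0, 0, 0, 0, 0]])

```text
clock: 10.53
tool_pos: [0.538, -0.1812, 0.0391]
eef_rot: [0.0, 0.977, 0.215, 0.0]
contact_force: [0.1, 0.3, 2.3]
width: -0.001
gripper_force: 1.1
```

Emit:
carry_out(targets=[[0, 0, 0, 0.1, 0, 0, 0], [0, 0, 0, 0, 0, 0, 0]])

```text
clock: 10.7
tool_pos: [0.5379, -0.1812, 0.0382]
eef_rot: [0.0, 0.977, 0.215, 0.0]
contact_force: [0.5, -0.6, 2.9]
width: -0.001
gripper_force: 1.2
```

```bash
python3 -c "
from h import *; look('yellow')"
```

```text
10.7 [ 0.5379 -0.1812  0.0382] [ 0.5 -0.6  2.9] -0.001430968932143578 [-0.44  0.31 -0.35  0.91  0.    2.27] tool shift cm [-0.08 -0.17 -3.98]
27##..R.....########........
28#.........########........
29#.........########........
30....##....########........
31...###....########........
32..####....########........
33..####....########........
34..###############.........
35..###############.R.......
36.##....RR########.RR......
37.#.....RR.######..RR......
38##.....RR.######...R......
39#......RR.#######.RR......
40#......RRRR#####..RR......
41.......RRRRR####..RR......
42.......RRRRRRRRRRRRR......
43........RRRRRRRRRRR.......
44.........RRRRRRRRR........
45...........RRRRR..........
46..........................
47..........................
48..........................
```

Yellow is down ~10 mm. Lift and go to blue.

Emit:
carry_out(targets=[[0, 0, 0, -0.5, 0, 0, 0], [0, 0, 0, -1, 0, 0, 0], [0, 0, 0, -1.5, 0, 0, 0], [0, 0, 0, -1.5, 0, 0, 0], [0, 0, 0, 0, 0, 0, 0]])

```text
clock: 11.17
tool_pos: [0.5402, -0.1821, 0.0868]
eef_rot: [0.002, 0.977, 0.215, 0.002]
contact_force: [1.5, -0.4, 1.2]
width: 0.001
gripper_force: 0.0
```

Emit:
carry_out(targets=[[0, 0.4, -2.5, 0, 0, 0, 0], [0, 0.5, -2.5, 0, 0, 0, 0], [0, 0.5, -2.6, 0, 0, 0, 0], [0, 0, 0, 0, 0, 0, 0], [0, 0, 0, 0, 0, 0, 0]])

```text
clock: 11.58
tool_pos: [0.5178, -0.105, 0.0829]
eef_rot: [-0.0, 0.976, 0.216, -0.001]
contact_force: [0.6, -0.9, 0.5]
width: 0.001
gripper_force: 0.0
```

Emit:
carry_out(targets=[[0, 0, 0, 1.2, 0, 0, 0], [0, 0, 0, 1.0, 0, 0, 0], [0, 0, 0, 0.4, 0, 0, 0], [0, 0, 0, 0, 0, 0, 0], [0, 0, 0, 0, 0, 0, 0]])

```text
clock: 12.0
tool_pos: [0.5183, -0.1066, 0.0568]
eef_rot: [-0.0, 0.977, 0.214, -0.001]
contact_force: [-0.1, -0.2, -0.1]
width: 0.0
gripper_force: 0.0
```

```bash
python3 -c "
from h import *; look('blue')"
```

```text
12.0 [ 0.5183 -0.1066  0.0568] [-0.1 -0.2 -0.1] 0.0001556722328972344 [-0.32  0.23 -0.42  0.92 -0.    2.38] tool shift cm [ 0.06  0.02 -2.12]
27#################.........
28################..........
29################..........
30#####...#######...........
31#####...#######...........
32####.....######...........
33####....#######..R........
34.##....R#######..R........
35..#....RR######..R........
36.......RRRRR.#..RR........
37.......RRRRRRRRRRR........
38.......RRRRRRRRRRR........
39#......RRRRRRRRRRR........
40........RRRRRRRRR#........
41..........RRRRRR.#........
42..........................
43..........................
44..........................
45..........................
46..........................
47..........................
48..........................
```

Well centred over blue. Descend to contact.

Emit:
carry_out(targets=[[0, 0, 0, 0.25, 0, 0, 0], [0, 0, 0, 0.25, 0, 0, 0], [0, 0, 0, 0.15, 0, 0, 0], [0, 0, 0, 0, 0, 0, 0]])

```text
clock: 12.38
tool_pos: [0.5185, -0.1062, 0.0506]
eef_rot: [-0.0, 0.977, 0.215, -0.0]
contact_force: [0.1, -0.2, -0.0]
width: 0.001
gripper_force: 0.0
```

Emit:
carry_out(targets=[[0, 0, 0, 0.1, 0, 0, 0], [0, 0, 0, 0.1, 0, 0, 0], [0, 0, 0, 0.1, 0, 0, 0], [0, 0, 0, 0, 0, 0, 0]])

```text
clock: 12.72
tool_pos: [0.5189, -0.1063, 0.0482]
eef_rot: [0.0, 0.977, 0.215, 0.0]
contact_force: [-0.1, 0.5, 1.3]
width: 0.001
gripper_force: 1.4
```

```bash
python3 -c "
from h import *; look('blue')"
```

```text
12.72 [ 0.5189 -0.1063  0.0482] [-0.1  0.5  1.3] 0.0009823707545055576 [-0.32  0.24 -0.42  0.9  -0.    2.38] tool shift cm [-0.    0.02 -2.98]
27######...########.........
28######...########.........
29################..........
30################..........
31################..........
32#####...########..........
33####.....######.#.........
34.##....R.######.#.........
35..#....R.######.#R........
36.......R.######..R........
37.......RR######..R........
38.......RRRR####..R........
39#......RRRRRRRRRRR........
40........RRRRRRRRR#........
41.........RRRRRRR..........
42.............R............
43..........................
44..........................
45..........................
46..........................
47..........................
48..........................
```

Emit:
carry_out(targets=[[0, 0, 0, 0.1, 0, 0, 0], [0, 0, 0, 0.1, 0, 0, 0], [0, 0, 0, 0.1, 0, 0, 0], [0, 0, 0, 0.1, 0, 0, 0], [0, 0, 0, 0.1, 0, 0, 0]])

```text
clock: 13.18
tool_pos: [0.5189, -0.1063, 0.0429]
eef_rot: [0.0, 0.977, 0.215, 0.0]
contact_force: [-0.8, 0.0, 3.9]
width: 0.003
gripper_force: 2.1
```

Emit:
carry_out(targets=[[0, 0, 0, 0.1, 0, 0, 0], [0, 0, 0, 0.1, 0, 0, 0], [0, 0, 0, 0.1, 0, 0, 0], [0, 0, 0, 0.1, 0, 0, 0], [0, 0, 0, 0, 0, 0, 0]])

```text
clock: 13.6
tool_pos: [0.5188, -0.1063, 0.0386]
eef_rot: [0.0, 0.977, 0.215, 0.0]
contact_force: [-0.4, 0.7, 2.5]
width: -0.004
gripper_force: 1.2
```

```bash
python3 -c "
from h import *; look('blue')"
```

```text
13.6 [ 0.5188 -0.1063  0.0386] [-0.4  0.7  2.5] -0.0038460779114445356 [-0.32  0.25 -0.43  0.88  0.    2.38] tool shift cm [ 0.01  0.03 -3.94]
27####......#######.........
28######....#######.........
29######....#######.........
30######....#######.........
31#######..#######..........
32################..........
33################..........
34.###..##########..........
35..#......########.........
36.........######.#.........
37.#.....R.######.#.........
38.......R.######.#R........
39#......RR######..R........
40.......RR.#####..R........
41.......RRRRRR...RR#.......
42.......RRRRRRRRRRR#.......
43.........RRRRRRRR#........
44...........RRRR...........
45..........................
46..........................
47..........................
48..........................
```

Blue is down ~10 mm. Lift clear and check.

Emit:
carry_out(targets=[[0, 0, 0, -0.5, 0, 0, 0], [0, 0, 0, -1, 0, 0, 0], [0, 0, 0, -2, 0, 0, 0], [0, 0, 0, -3, 0, 0, 0], [0, 0, 0, -3, 0, 0, 0]])

```text
clock: 14.07
tool_pos: [0.5173, -0.1058, 0.1344]
eef_rot: [-0.001, 0.977, 0.215, -0.001]
contact_force: [1.3, -0.5, 0.0]
width: -0.001
gripper_force: 0.0
```

Emit:
carry_out(targets=[[0, 0, 0, -1.5, 0, 0, 0], [0, 0, 0, 0, 0, 0, 0], [0, 0, 0, 0, 0, 0, 0]])

```text
clock: 14.32
tool_pos: [0.5195, -0.1065, 0.1502]
eef_rot: [0.001, 0.977, 0.215, 0.001]
contact_force: [0.2, 0.1, 0.4]
width: -0.0
gripper_force: 0.0
```

```bash
python3 -c "
from h import *; go('blue')
cv2.imwrite('pics/end.png',(lambda i:cv2.resize(i[150:290,170:330],None,fx=4,fy=4))(read_camera('scene')))"
```

```text
14.32 [ 0.5195 -0.1065  0.1502] [0.2 0.1 0.4] -0.0003181349656505493 [-0.32  0.14 -0.31  1.12 -0.    2.38] tool shift cm [-0.06 -0.04  7.22]
```

View pics/end.png

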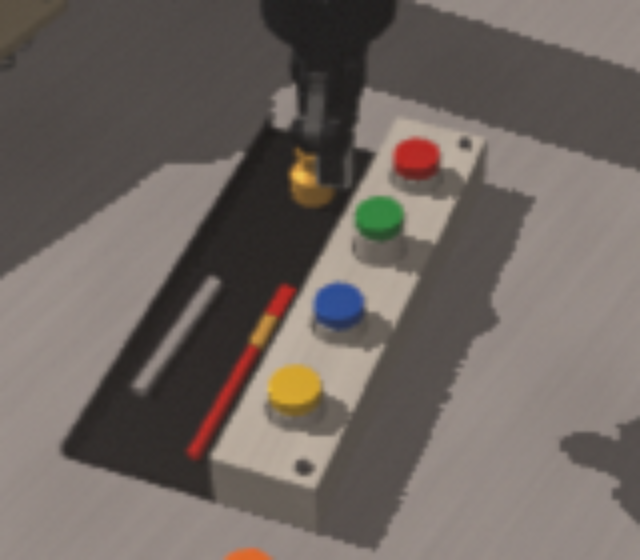

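Red (417,160), blue (338,308) and yellow (295,392) sit low in their wells. Green (379,218) still stands tall, the tools are undisturbed and the gripper is clear.

```bash
python3 -c "from bench import workorder; print(workorder.hand_in())"
```

```text
the job is handed in; nothing more can be done
None
```

I pressed the red, yellow and blue cans about 1 cm down in that order, at a light 2–4 N; the green can and the tools on the tray were left alone, and I handed the job in at about 14 s with no verdict shown.

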